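# Park the captive screw and open the photometer shield

## Robot

A 6-joint arm with a two-finger parallel gripper is mounted at the origin on the work surface. World frame = base frame: x ahead of the robot, y to its left, z up, the work surface at z = 0. Lengths are in m, angles in rad, forces in N, time in s.
With the tool pointing down it reaches from about 0.35 to 0.775 m from the base axis. Payload 7.3 kg.
Tool frame: the origin (TCP) lies on the centre line of the jaws, within the pads' length; the fingertips stand 17 mm ahead of it and the grasp point (between the pads) lies 2 mm behind it (robot.tcp_to_tips is the distance from the TCP to the fingertips, in m); z points along the fingers, y is the line along which they close (so a half turn about z gives the same grasp; the last joint's range is limited). The gripper opens to 92 mm and grips with 3 to 60 N. Pads are 19 mm wide; open, the fingers measure 130 mm over their backs; the gripper's body (75 mm by 190 mm) begins 47 mm behind the grasp point.
Start: joints at [-1.335, 0.342, 1.524, -0, 1.275, -0.146], TCP at [0.196, -0.487, 0.244] pointing down, gripper open.
Joint ranges: [-2.53, 2.53], [-0.77, 2.02], [0.04, 2.7], [-1, 4.14], [0.28, 2.66], [-3.11, 3.11]. Speed limits (rad/s): [2.57, 2.57, 3.14, 3.14, 3.14, 3.14].

## Interface

Orientations are given as [roll, pitch, yaw] about the fixed x, y, z axes, in that order (R = Rz(yaw) Ry(pitch) Rx(roll)).
In Python, from cell import robot gives the robot as it stands. The module is installed in compiled form; this text tells all that it offers.
- The arm moves only by the tool carry_out, never from a script. Its argument "commands" is a list of rows, each a list of 3 entries, a list of its own where there are three numbers: the shift along the tool's x, y, z in m, then the turn about the tool's z in rad, then the opening, from 0 (shut) to 1 (fully open). In form: [[[dx, dy, dz], yaw, claw], ...]. A call has 1 to 20 rows; each row shifts and turns the commanded pose from where the row before left it, along the tool's axes as they then stand; what a row does not reach is not made up. A row lasts 1/8 s, in which the tool goes at most 62.5 mm and 10.7 degrees, less where a joint would pass 70% of its speed; a pose out of reach is approached as far as the arm can. A call is refused whole if a number of a shift passes 0.0625 or a number of a turn 0.188, either way. A call with a gripper value outside its range is refused whole. The fingers move at their own pace and stop on an object; "newtons" is the grip in N (left out, the last holds). Time passes only in rows, so rows that do not move let the fingers close. It gives the time, the measured TCP pose, the force, the opening and the grip force at its end, in the units of the state.
- robot.observe(): the state, without advancing time (a new reading comes with each control period).
- robot.read_camera(name): name is "side" or "top" or "wrist"; returns a dict with "pixels" (400x640x3 uint8, red, green, blue), "fx", "fy", "cx", "cy" (pixels), "view" (4x4, takes a point from world to camera coordinates); the wrist camera has in their place "T_tool_cam" (4x4, takes a point from camera to tool coordinates, whose origin is the TCP and whose axes are the flange's). Camera axes: x right, y up, looking along -z (the intrinsics and any distortion apply to the point x, -y, -z); pixel columns grow to the right and rows downward; lengths in m; the calibration is good to about 2 mm. The wrist camera is an equidistant fisheye: a pixel r from the principal point sees the ray r / f radians off the axis. A picture is of the moment at which its call begins: read the wrist's pose just before it. There is no depth.
- robot.hand_in(): hands the job in; it is judged then, once.
Trained networks look in a picture, given as the dict that the camera call returned (one of the last four; its "shot" number tells which), for a name from the list of things; names that differ only in an ending like _2 or _b are one class to them, and where a whole thing is asked for, a point or a joint stands for the part that bears it (a point fixed in the world has none). Each returns a list of dicts, best first, with "p" (0 to 1); they miss things now and then, are a little off and sometimes report something else, mostly with a low value. They report only what shows in the picture. A call takes as long as a camera call.
- robot.find_in(picture, name): "at" ([column, row] in pixels, amid what is visible of it).
- robot.tip_of(picture, name): "at" ([column, row] in pixels: a listed point, or the origin of a listed thing).
The state is a dict: "time": time; "qpos": joint angles; "qvel": joint speeds; "joint_efforts": joint torques, N m; "tool_pos": TCP position; "tool_rot": TCP orientation; "contact_force": force on the tool from outside, world axes, zero at the start; "torque": the same for the moment, N m; "opening": finger opening in m; "grip_force": force on a finger pad.
Only numpy, scipy, OpenCV 4.12 (cv2) and the standard library are available. Lean on these libraries where they do the work, as an engineer would, in place of code of your own. Each camera call takes 0.05 s, during which the arm holds its last target. There are 200 camera calls.

## Task

Open the sample bay of the photometer: gently pull the knurled captive thumbscrew on its sliding shield up against its spring until you feel it come up against its thread, wind it counter-clockwise (seen from above) to the end of the thread, let go of it so that it stays up by itself, and then slide the shield fully open to its stop. Do not yank on the thread, and leave the glass beaker, the pink mould and the dropper bottle where they stand.

Things in the scene. Friction and masses are not known exactly. Their poses are not given: they have to be found in the camera images.
- photometer: White bench photometer, blue band round its foot, fixed to the bench: 220 (x) by 340 (y) by 110 mm high. Origin on the bench; housing from y = -150 to +190 mm in its frame; z up; the front with the green display faces its -x. The deck on top is 110 mm above the bench.
- shield_rib (a point): On the blue upright rib of the sliding shield, 7 mm below the rib's top edge, 22.5 mm above the plate. Rib: 60 mm along the photometer's x, 10 mm along its y, 30 mm tall. The shield is an aluminium plate, 130 by 130 mm, upper face 7.5 mm above the deck; the rib stands 50 mm to the -y side of the plate's middle and 85 mm to the -y side of the screw.
- shield (a joint): How far the shield has slid along the photometer's +y, m: 0 closed, 0.070 fully open at the rubber stop. It stays where it is left and takes about 3 N to move. While the screw is down its shank sits in the housing and locks the shield.
- screw_head (a point): Centre of the knurled steel screw head: cylinder 28 mm in diameter, 24 mm tall, vertical axis (top 12 mm above this point). With the screw down its underside is 3 mm above the plate. A red line on top shows its turn. The point moves with screw and shield. The thread strips if loaded with more than 30 N, up or down (besides the spring).
- screw_lift (a joint): How far the screw is pulled up, m; 0 down. The spring pulls it down with 4 N, plus 0.3 N per mm. Somewhere 12 to 24 mm up (hidden, different each time) it meets the thread: a firm stop (10 to 20 N per mm) on top of the spring. The thread catches if turned while within 1.5 mm below that stop; turned lower it jams on the thread's end or spins idly and springs back.
- screw_turn (a joint): Turn of the screw, rad, counter-clockwise from above positive; starts within 0.15 of 0, ends at a stop at 2.3. The thread catches at about 0.4; from 0.5 to 1.7 it climbs 2 mm per rad and the hand must rise with it. Once caught it locks itself: it may be let go for a new grip. If it did not catch, turn it back to 0 and pull again.
- beaker: Loose glass beaker, 68 mm in diameter, 85 mm tall, on the bench to the -y side of the photometer. Origin at the centre of its underside.
- mould: Loose pink rectangular mould, 75 by 55 by 25 mm, on the bench to the +y side of the photometer. Origin at the centre of its underside.
- dropper: Loose small white dropper bottle with a pink cap, 26 mm in diameter, 55 mm tall, standing on the photometer's deck at its +y end. Origin at the centre of its underside.

How it is judged:
By the outcome, as a careful person would: the job done as asked, in the order asked, and still so for the second after the job is handed in, with the robot touching nothing.
It also fails if it takes over 72 s, if anything falls off the work surface, if the arm or the gripper's body presses on something with over 40 N, if the wrist force passes 120 N, or if a joint passes its speed limit or range.

## Working session

There is one attempt and no reset: what is moved stays moved. The work goes in short steps, Python scripts to look and compute and a tool call to move; the robot and the scene stay as the last step left them, time stands still between calls to the robot, and variables do not carry over. Pictures are saved under pics/ and viewed, at most 10 in all, crops included, and the job is handed in when it is done.

Besides the shell and the picture viewer there is one more tool, called as a command line: name --argument value ..., lists and objects as JSON in quotes. carry_out: Moves the arm, as the interface text tells. Its arguments: {"type":"object","properties":{"commands":{"type":"array"},"newtons":{"type":"number"}},"required":["commands"]}

```bash
mkdir -p pics
cat > h.py <<'E'
import numpy as np, cv2
from scipy.spatial.transform import Rotation as R
from cell import robot
def ray(pic,at,st=None):
    """origin, direction in world"""
    u,v=at
    a=(u-pic['cx'])/pic['fx'];b=(v-pic['cy'])/pic['fy']
    if 'view' in pic:
        d=np.array([a,-b,-1.]);T=np.linalg.inv(np.array(pic['view']))
    else:
        r=np.hypot(a,b);s=np.sin(r)/r if r>1e-9 else 1.
        d=np.array([a*s,-b*s,-np.cos(r)])
        W=np.eye(4);W[:3,:3]=R.from_euler('xyz',st['tool_rot']).as_matrix();W[:3,3]=st['tool_pos']
        T=W@np.array(pic['T_tool_cam'])
    d=T[:3,:3]@d
    return T[:3,3],d/np.linalg.norm(d)
def onz(o,d,z): return o+d*(z-o[2])/d[2]
def tri(rs):
    A=np.zeros((3,3));b=np.zeros(3)
    for o,d in rs:
        P=np.eye(3)-np.outer(d,d);A+=P;b+=P@o
    p=np.linalg.solve(A,b)
    return p,[np.linalg.norm((np.eye(3)-np.outer(d,d))@(p-o)) for o,d in rs]
def save(pic,name): cv2.imwrite('pics/'+name,cv2.cvtColor(pic['pixels'],cv2.COLOR_RGB2BGR))
E
python3 - <<'E'
from h import *
st=robot.observe();print({k:np.round(v,3) for k,v in st.items()}, robot.tcp_to_tips)
P={n:robot.read_camera(n) for n in('side','top','wrist')}
np.set_printoptions(precision=4,suppress=True)
for c,p in P.items():
    save(p,c+'0.png');print(c,[k for k in p if k!='pixels'],p['fx'],p['cx'])
    if c=='wrist':print(p['T_tool_cam'])
for n in('screw_head','shield_rib','photometer','beaker','mould','dropper'):
    rs=[]
    for c,p in P.items():
        for m in ('tip_of','find_in'):
            t=getattr(robot,m)(p,n)
            if t:print(n,c,m,np.round(t[0]['at'],1),round(t[0]['p'],2))
            if t and m=='tip_of' and t[0]['p']>.4:rs.append(ray(p,t[0]['at'],st))
    if len(rs)>1:print(n,*tri(rs))
E
```

```text
{'time': np.float64(0.0), 'qpos': array([-1.335,  0.343,  1.525, -0.   ,  1.275, -0.146]), 'qvel': array([-0.001,  0.002, -0.002, -0.002, -0.001,  0.   ]), 'joint_efforts': array([  0.   , -43.124, -24.422,   0.072,   0.056,  -0.   ]), 'tool_pos': array([ 0.196, -0.487,  0.243]), 'tool_rot': array([-3.14 , -0.   ,  0.382]), 'contact_force': array([ 0.399, -0.521, -0.155]), 'torque': array([ 0.047,  0.006, -0.022]), 'grip_force': np.float64(0.0), 'opening': np.float64(0.092)} 0.017
side ['fx', 'fy', 'cx', 'cy', 'view', 'shot'] 424.0445602218137 316.10551600305996
top ['fx', 'fy', 'cx', 'cy', 'view', 'shot'] 509.78952341110596 317.0943873582179
wrist ['fx', 'fy', 'cx', 'cy', 'T_tool_cam', 'shot'] 309.70691628693146 320.27544959817584
[[ 0.0006  0.9615  0.2747  0.0734]
 [ 1.     -0.0005 -0.0006 -0.0007]
 [-0.0004  0.2747 -0.9615 -0.1399]
 [ 0.      0.      0.      1.    ]]
screw_head side tip_of [357.  185.2] 0.45
screw_head side find_in [357.8 182.5] 0.64
screw_head top find_in [354.8 239.8] 0.57
shield_rib side tip_of [377.2 167.1] 0.69
shield_rib side find_in [366.7 184.6] 0.89
shiel
[... 228 characters left out ...]
photometer top tip_of [334.4 235.7] 0.6
photometer top find_in [330.6 231.1] 0.65
beaker side find_in [414.6 173.8] 0.56
beaker top tip_of [419.4 271.4] 0.63
beaker top find_in [353.3 239.7] 0.71
mould side tip_of [251.3 286.6] 0.61
mould side find_in [251.5 279.7] 0.72
mould top tip_of [256.1 197.8] 0.81
mould top find_in [257.4 197.9] 0.78
mould [ 0.6221  0.2324 -0.0124] [np.float64(0.0005368918235472441), np.float64(0.0005368918235475232)]
dropper side tip_of [313.5 227.1] 0.52
dropper side find_in [311.3 219.9] 0.66
dropper top tip_of [335.2 237.5] 0.65
dropper top find_in [276.2 223.2] 0.66
dropper [0.5402 0.0141 0.0172] [np.float64(0.04086193455723434), np.float64(0.04086193455723441)]
```

Run:
```python
import cv2,numpy as np
a=cv2.imread('pics/side0.png')[100:340,200:460];b=cv2.imread('pics/top0.png')[120:360,200:460]
cv2.imwrite('pics/c0.png',np.vstack([cv2.resize(x,None,fx=1.25*1.0,fy=1.25) if 0 else x for x in [cv2.resize(np.hstack([a,b]),(800,369))]]))
```

```text
(no output)
```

View pics/c0.png

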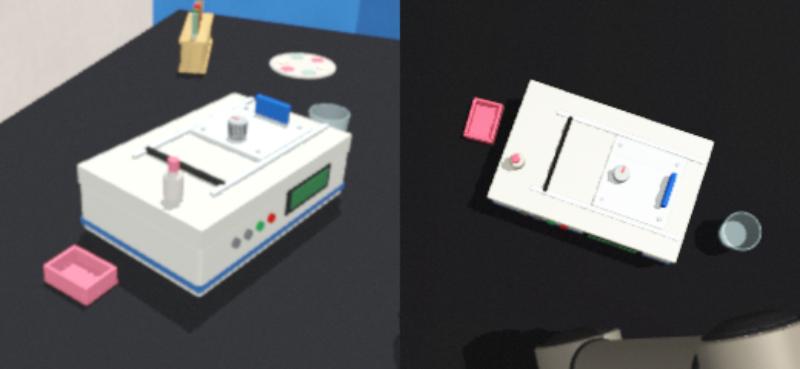

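The left half (side view) shows the screw at about (354,183) and the rib at (377,167). The right half (top view) shows the screw at about (343,232), the rib at (374,243), and the deck corners.

Run:
```python
from h import *
np.set_printoptions(precision=4,suppress=True)
t=robot.read_camera('top');s=robot.read_camera('side')
k=520/800
f=lambda x,y:((x-400)*k+200,y*k+120)
C=[onz(*ray(t,f(*c)),.110) for c in [(529,80),(713,142),(677,262),(489,197)]]
for c in C:print(c)
for i in range(4):
    e=C[(i+1)%4]-C[i];print(np.linalg.norm(e),np.arctan2(e[1],e[0]))
print('mid',sum(C)/4)
print('screw',onz(*ray(t,f(620,173)),.142), tri([ray(t,f(620,173)),ray(s,(237*k+200,122*k+100))]))
print('rib',onz(*ray(t,f(668,190)),.145))
print('drop',onz(*ray(t,f(516,160)),.16))
```

```text
[0.6681 0.1439 0.11  ]
[ 0.5583 -0.1792  0.11  ]
[ 0.3512 -0.1125  0.11  ]
[0.4599 0.2091 0.11  ]
0.34119921047285884 -1.8984499623103444
0.2175899534709145 2.8302723292802714
0.3395056306159828 1.2446321793406552
0.21812975395244075 -0.30359332676076306
mid [0.5094 0.0153 0.11  ]
screw [ 0.4983 -0.0149  0.142 ] (array([ 0.4999, -0.0145,  0.1415]), [np.float64(0.0015351375534127477), np.float64(0.0015351375534127176)])
rib [ 0.4695 -0.0952  0.145 ]
drop [0.5168 0.1599 0.16  ]
```

carry_out --commands '[[[0.0326,-0.0232,0],0,0.6],[[0.0326,-0.0232,0],0,0.6],[[0.0326,-0.0232,0],0,0.6],[[0.0326,-0.0232,0],0,0.6],[[0.0326,-0.0232,0],0,0.6],[[0.0326,-0.0232,0],0,0.6],[[0.0326,-0.0232,0],0,0.6],[[0.0326,-0.0232,0],0,0.6],[[0.0326,-0.0232,0],0,0.6],[[0.0326,-0.0232,0],0,0.6],[[0.0326,-0.0232,0],0,0.6],[[0.0326,-0.0232,0],0,0.6],[[0.0326,-0.0232,0],0,0.6],[[0.0326,-0.0232,0],0,0.6],[[0,0,0],0,0.6],[[0,0,0],0,0.6]]'

```text
time: 4.05
tool_pos: [0.4978, -0.016, 0.2435]
tool_rot: [3.142, 0.001, 0.382]
contact_force: [-0.1, -0.3, -0.4]
opening: 0.055
grip_force: 0.0
```

Run:
```python
from h import *
np.set_printoptions(precision=4,suppress=True)
st=robot.observe();w=robot.read_camera('wrist');save(w,'w1.png')
print(st['tool_pos'],st['tool_rot'],st['qpos'],st['contact_force'],st['opening'])
for n,z in(('screw_head',.1325),('shield_rib',.140)):
    for m in ('tip_of','find_in'):
        for t in getattr(robot,m)(w,n)[:2]:print(n,m,np.round(t['at'],1),t['p'],onz(*ray(w,t['at'],st),z))
```

```text
[ 0.4978 -0.016   0.2435] [3.1415 0.0007 0.3823] [-0.1859  0.2932  1.5956 -0.0005  1.2533  1.0028] [-0.0636 -0.2784 -0.4315] 0.05500961615198429
screw_head tip_of [321.8 201.4] 0.87 [ 0.5001 -0.0159  0.1325]
screw_head find_in [324.  203.4] 0.55 [ 0.4992 -0.0183  0.1325]
shield_rib find_in [345.9 204.9] 0.94 [ 0.5067 -0.0345  0.14  ]
```

View pics/w1.png

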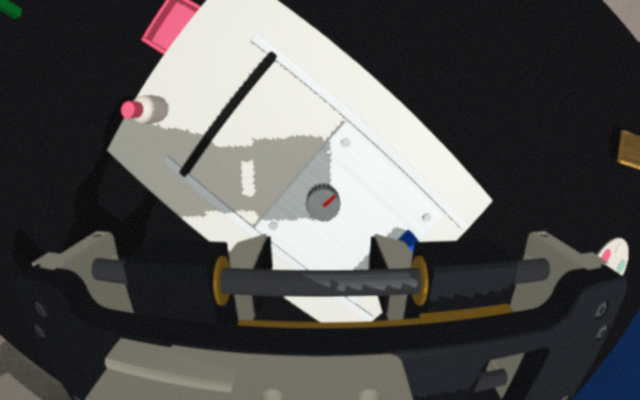

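The wrist picture shows the screw head between the fingers, centred at about (323,203), with the red line pointing up-right. The correction is about +2 mm along the tool's x. I'll descend and grip.

carry_out --commands '[[[0.0018,0.0002,0.02],0,0.6],[[0,0,0.025],0,0.6],[[0,0,0.025],0,0.6],[[0,0,0.02],0,0.6],[[0,0,0.01],0,0.6],[[0,0,0.005],0,0.6],[[0,0,0],0,0.6],[[0,0,0],0,0.25],[[0,0,0],0,0.2],[[0,0,0],0,0.2],[[0,0,0],0,0.2],[[0,0,0],0,0.2]]' --newtons 30

```text
time: 5.8
tool_pos: [0.5007, -0.0159, 0.1391]
tool_rot: [3.14, -0.001, 0.382]
contact_force: [1.9, -3.9, 0.3]
opening: 0.0274
grip_force: 30.0
```

carry_out --commands '[[[0,0.0005,-0.002],0,0.2],[[0,0,-0.003],0,0.2],[[0,0,-0.003],0,0.2],[[0,0,-0.003],0,0.2],[[0,0,0],0,0.2],[[0,0,0],0,0.2]]'

```text
time: 6.55
tool_pos: [0.5007, -0.016, 0.1492]
tool_rot: [3.141, -0.001, 0.382]
contact_force: [4.6, -3.6, -7.5]
opening: 0.0269
grip_force: 30.0
```

carry_out --commands '[[[0,0,-0.001],0,0.2],[[0,0,0],0,0.2]]'

```text
time: 6.8
tool_pos: [0.5007, -0.016, 0.1502]
tool_rot: [3.141, -0.001, 0.382]
contact_force: [5.0, -3.0, -8.2]
opening: 0.0274
grip_force: 30.0
```

carry_out --commands '[[[0,0,-0.001],0,0.2],[[0,0,0],0,0.2]]'

```text
time: 7.05
tool_pos: [0.5007, -0.016, 0.1512]
tool_rot: [3.141, -0.001, 0.382]
contact_force: [6.3, -3.0, -7.1]
opening: 0.0274
grip_force: 30.0
```

carry_out --commands '[[[0,0,-0.0008],0,0.2],[[0,0,0],0,0.2]]'

```text
time: 7.3
tool_pos: [0.5007, -0.016, 0.1519]
tool_rot: [3.141, -0.001, 0.382]
contact_force: [6.0, -3.2, -7.9]
opening: 0.0271
grip_force: 30.0
```

carry_out --commands '[[[0,0,-0.0006],0,0.2],[[0,0,-0.0005],0,0.2],[[0,0,0],0,0.2]]'

```text
time: 7.68
tool_pos: [0.5007, -0.016, 0.153]
tool_rot: [3.141, -0.001, 0.382]
contact_force: [5.4, -3.5, -7.6]
opening: 0.0274
grip_force: 30.0
```

carry_out --commands '[[[0,0,-0.0005],0,0.2],[[0,0,-0.0005],0,0.2],[[0,0,0],0,0.2]]'

```text
time: 8.05
tool_pos: [0.5007, -0.016, 0.1539]
tool_rot: [3.141, -0.001, 0.382]
contact_force: [5.9, -4.3, -7.5]
opening: 0.0274
grip_force: 30.0
```

carry_out --commands '[[[0,0,-0.0005],0,0.2],[[0,0,-0.0005],0,0.2],[[0,0,0],0,0.2]]'

```text
time: 8.43
tool_pos: [0.5007, -0.016, 0.1549]
tool_rot: [3.141, -0.001, 0.382]
contact_force: [5.3, -2.3, -8.3]
opening: 0.0273
grip_force: 30.0
```

carry_out --commands '[[[0,0,-0.0005],0,0.2],[[0,0,-0.0005],0,0.2],[[0,0,0],0,0.2]]'

```text
time: 8.8
tool_pos: [0.5007, -0.016, 0.1559]
tool_rot: [3.141, -0.001, 0.382]
contact_force: [5.8, -3.7, -9.2]
opening: 0.0272
grip_force: 30.0
```

carry_out --commands '[[[0,0,-0.0005],0,0.2],[[0,0,-0.0005],0,0.2],[[0,0,0],0,0.2]]'

```text
time: 9.18
tool_pos: [0.5007, -0.016, 0.1568]
tool_rot: [3.141, -0.001, 0.382]
contact_force: [6.2, -2.0, -9.7]
opening: 0.0272
grip_force: 30.0
```

carry_out --commands '[[[0,0,-0.0005],0,0.2],[[0,0,-0.0005],0,0.2],[[0,0,0],0,0.2]]'

```text
time: 9.55
tool_pos: [0.5007, -0.016, 0.1578]
tool_rot: [3.141, -0.001, 0.382]
contact_force: [6.1, -3.3, -10.1]
opening: 0.0271
grip_force: 30.0
```

carry_out --commands '[[[0,0,-0.0005],0,0.2],[[0,0,-0.0005],0,0.2],[[0,0,0],0,0.2]]'

```text
time: 9.93
tool_pos: [0.5007, -0.016, 0.1587]
tool_rot: [3.141, -0.0, 0.382]
contact_force: [5.2, -3.2, -10.2]
opening: 0.0279
grip_force: 30.0
```

carry_out --commands '[[[0,0,-0.0005],0,0.2],[[0,0,-0.0005],0,0.2],[[0,0,0],0,0.2]]'

```text
time: 10.3
tool_pos: [0.5007, -0.016, 0.1597]
tool_rot: [3.141, -0.001, 0.382]
contact_force: [5.8, -3.5, -9.2]
opening: 0.0267
grip_force: 30.0
```

carry_out --commands '[[[0,0,-0.0005],0,0.2],[[0,0,-0.0005],0,0.2],[[0,0,0],0,0.2]]'

```text
time: 10.68
tool_pos: [0.5007, -0.016, 0.1606]
tool_rot: [3.141, -0.0, 0.382]
contact_force: [5.9, -2.7, -10.4]
opening: 0.0276
grip_force: 30.0
```

carry_out --commands '[[[0,0,-0.0005],0,0.2],[[0,0,-0.0005],0,0.2],[[0,0,0],0,0.2]]'

```text
time: 11.05
tool_pos: [0.5006, -0.016, 0.1614]
tool_rot: [3.141, -0.0, 0.382]
contact_force: [6.9, -2.8, -12.7]
opening: 0.0273
grip_force: 30.0
```

carry_out --commands '[[[0,0,-0.0004],0,0.2],[[0,0,0],0,0.2],[[0,0,0],0,0.2]]'

```text
time: 11.42
tool_pos: [0.5006, -0.016, 0.1615]
tool_rot: [3.141, -0.0, 0.382]
contact_force: [8.3, -3.1, -14.0]
opening: 0.0276
grip_force: 30.0
```

carry_out --commands '[[[0,0,0.0002],-0.1,0.2],[[0,0,0],-0.1,0.2],[[0,0,0],-0.1,0.2],[[0,0,0],-0.1,0.2],[[0,0,0],-0.1,0.2],[[0,0,0],0,0.2]]'

```text
time: 12.18
tool_pos: [0.5007, -0.0161, 0.1613]
tool_rot: [3.141, 0.0, 0.883]
contact_force: [8.5, -3.4, -14.7]
opening: 0.0275
grip_force: 30.0
```

carry_out --commands '[[[0,0,-0.0002],-0.1,0.2],[[0,0,-0.0002],-0.1,0.2],[[0,0,-0.0002],-0.1,0.2],[[0,0,0],0,0.2]]'

```text
time: 12.68
tool_pos: [0.5008, -0.0162, 0.1617]
tool_rot: [3.141, 0.0, 1.183]
contact_force: [9.1, -4.4, -16.6]
opening: 0.0274
grip_force: 30.0
```

Run:
```python
from h import *
st=robot.observe();w=robot.read_camera('wrist')
print(np.round(st['torque'],3),np.round(st['contact_force'],1))
save({'pixels':cv2.resize(w['pixels'][150:330,220:430],None,fx=3,fy=3)},'w2.png')
```

```text
[-0.667 -1.597 -0.009] [  9.1  -4.4 -16.6]
```

View pics/w2.png

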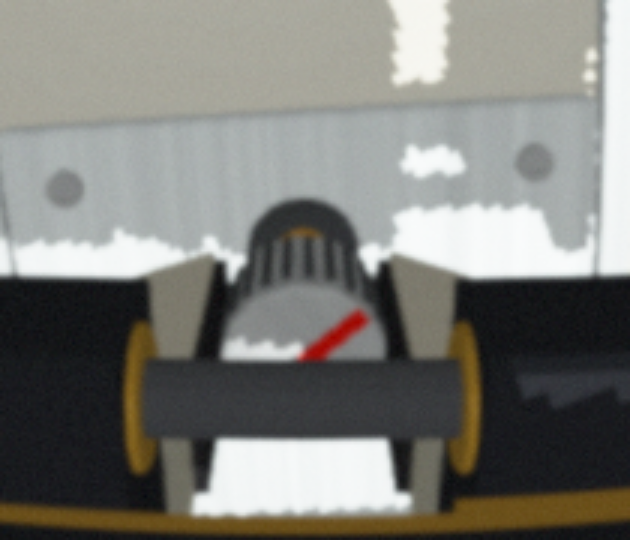

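The picture shows the red line still pointing up-right relative to the jaws, about (335,335), so the screw has turned with the hand. The load is small and I'll continue.

carry_out --commands '[[[0,0,-0.0002],-0.12,0.2],[[0,0,-0.0002],-0.12,0.2],[[0,0,-0.0002],-0.12,0.2],[[0,0,-0.0003],-0.12,0.2],[[0,0,0],0,0.2]]'

```text
time: 13.35
tool_pos: [0.5009, -0.0162, 0.1626]
tool_rot: [3.141, 0.001, 1.663]
contact_force: [9.7, -4.2, -17.3]
opening: 0.0274
grip_force: 30.0
```

carry_out --commands '[[[0,0,-0.0002],-0.12,0.2],[[0,0,-0.0002],-0.12,0.2],[[0,0,-0.0002],-0.12,0.2],[[0,0,0],-0.12,0.2],[[0,0,0],0,0.2]]'

```text
time: 13.98
tool_pos: [0.5011, -0.0161, 0.1636]
tool_rot: [3.141, 0.001, 2.143]
contact_force: [8.8, -4.1, -14.9]
opening: 0.0273
grip_force: 30.0
```

carry_out --commands '[[[0,0,0],-0.1,0.2],[[0,0,0],-0.1,0.2],[[0,0,0],-0.1,0.2],[[0,0,0],-0.05,0.2],[[0,0,0],0,0.2]]'

```text
time: 14.6
tool_pos: [0.5011, -0.0161, 0.1637]
tool_rot: [3.141, 0.001, 2.492]
contact_force: [8.1, -3.5, -13.8]
opening: 0.0272
grip_force: 30.0
```

Run:
```python
from h import *
st=robot.observe();print(np.round(st['torque'],3),np.round(st['contact_force'],1),st['qpos'].round(3))
```

```text
[-0.557 -1.643  0.038] [  8.1  -3.5 -13.8] [-0.185  0.381  1.707 -0.     1.052 -1.106]
```

Total turn is 2.11 so far; I'll go on to the end stop, watching the torque.

carry_out --commands '[[[0,0,0],-0.08,0.2],[[0,0,0],-0.06,0.2],[[0,0,0],0,0.2]]'

```text
time: 14.98
tool_pos: [0.5011, -0.0161, 0.1637]
tool_rot: [3.141, 0.002, 2.632]
contact_force: [9.6, -2.3, -14.9]
opening: 0.0273
grip_force: 30.0
```

Run:
```python
from h import *
st=robot.observe();print(np.round(st['torque'],3),np.round(st['contact_force'],1),st['tool_rot'].round(3))
```

```text
[-0.484 -1.657 -0.046] [  9.6  -2.3 -14.9] [3.141e+00 2.000e-03 2.632e+00]
```

carry_out --commands '[[[0,0,0],-0.05,0.2],[[0,0,0],-0.05,0.2],[[0,0,0],0,0.2]]'

```text
time: 15.35
tool_pos: [0.5011, -0.016, 0.1637]
tool_rot: [3.141, 0.001, 2.732]
contact_force: [8.9, -3.0, -14.5]
opening: 0.0274
grip_force: 30.0
```

Run:
```python
from h import *
st=robot.observe();print(np.round(st['torque'],3),np.round(st['contact_force'],1),st['tool_rot'].round(3))
```

```text
[-0.542 -1.637 -0.006] [  8.9  -3.  -14.5] [3.141e+00 1.000e-03 2.732e+00]
```

carry_out --commands '[[[0,0,0],-0.05,0.2],[[0,0,0],-0.05,0.2],[[0,0,0],0,0.2]]'

```text
time: 15.72
tool_pos: [0.5011, -0.016, 0.1637]
tool_rot: [3.141, 0.002, 2.832]
contact_force: [9.6, -3.4, -14.2]
opening: 0.0274
grip_force: 30.0
```

Run:
```python
from h import *
st=robot.observe();w=robot.read_camera('wrist')
print(np.round(st['torque'],3),np.round(st['contact_force'],1),st['tool_rot'].round(3))
save({'pixels':cv2.resize(w['pixels'][150:330,220:430],None,fx=3,fy=3)},'w3.png')
```

```text
[-0.489 -1.616 -0.192] [  9.6  -3.4 -14.2] [3.141e+00 2.000e-03 2.832e+00]
```

View pics/w3.png

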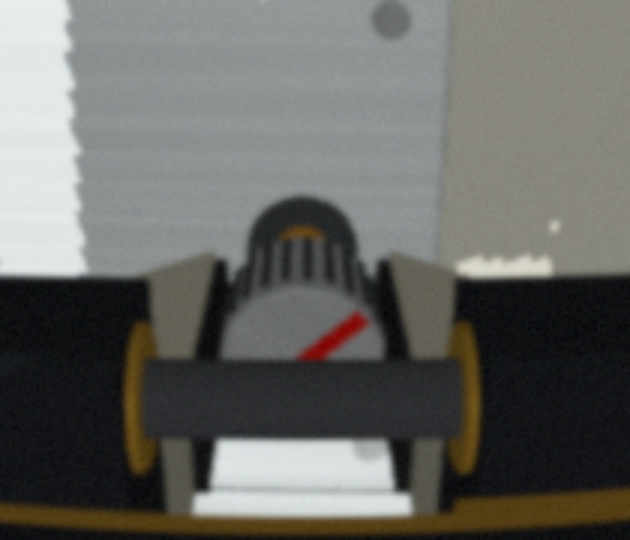

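The red line is still fixed relative to the jaws, so there has been no slip. The torque has risen to -0.19 N·m, which means the stop has been reached. I'll add a small extra nudge, relax the upward pull, and let go.

carry_out --commands '[[[0,0,0],-0.04,0.2],[[0,0,0],0,0.2]]'

```text
time: 16.02
tool_pos: [0.5008, -0.0159, 0.1637]
tool_rot: [3.141, 0.001, 2.871]
contact_force: [7.7, -2.8, -13.3]
opening: 0.0271
grip_force: 30.0
```

Run:
```python
from h import *
st=robot.observe();print(np.round(st['torque'],3),np.round(st['contact_force'],1),st['tool_rot'].round(3))
```

```text
[-0.347 -1.376 -0.383] [  7.7  -2.8 -13.3] [3.141e+00 1.000e-03 2.871e+00]
```

carry_out --commands '[[[0,0,0],0,0.55],[[0,0,0],0,0.55],[[0,0,0],0,0.55],[[0,0,-0.01],0,0.55],[[0,0,-0.02],0,0.55],[[0,0,-0.03],0,0.55],[[0,0,-0.03],0,0.55],[[0,0,0],0,0.55],[[0,0,0],0,0.55]]'

```text
time: 17.15
tool_pos: [0.4997, -0.0156, 0.2547]
tool_rot: [-3.141, -0.0, 2.872]
contact_force: [-0.3, 0.6, -0.1]
opening: 0.0502
grip_force: 0.0
```

Run:
```python
from h import *
np.set_printoptions(precision=4,suppress=True)
st=robot.observe();w=robot.read_camera('wrist');s=robot.read_camera('side')
print(st['tool_pos'],st['tool_rot'],st['contact_force'])
for p in(w,s):
  for n,z in(('screw_head',.157),('shield_rib',.140)):
    for t in robot.tip_of(p,n)[:2]:print(n,np.round(t['at'],1),t['p'],onz(*ray(p,t['at'],st),z))
a=cv2.resize(s['pixels'][130:270,260:440],(540,420))
save({'pixels':a},'s3.png');save(w,'w4.png')
```

```text
[ 0.4997 -0.0156  0.2547] [-3.1415 -0.0005  2.8718] [-0.293   0.6012 -0.1295]
screw_head [319.7 211.5] 0.87 [ 0.5004 -0.0162  0.157 ]
shield_rib [221.1 200.8] 0.63 [ 0.4731 -0.0992  0.14  ]
screw_head [357.4 173.5] 0.61 [ 0.4946 -0.0142  0.157 ]
shield_rib [378.5 167.6] 0.84 [ 0.4713 -0.1013  0.14  ]
```

View pics/s3.png

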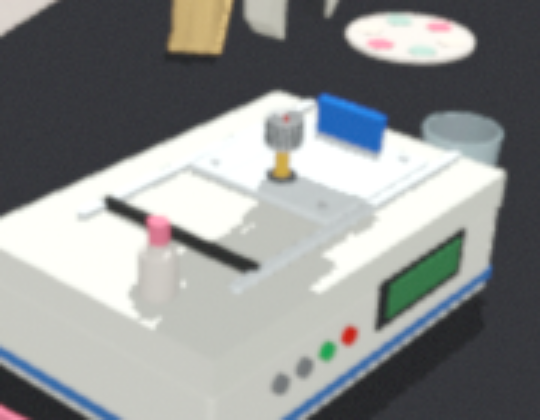

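View pics/w4.png

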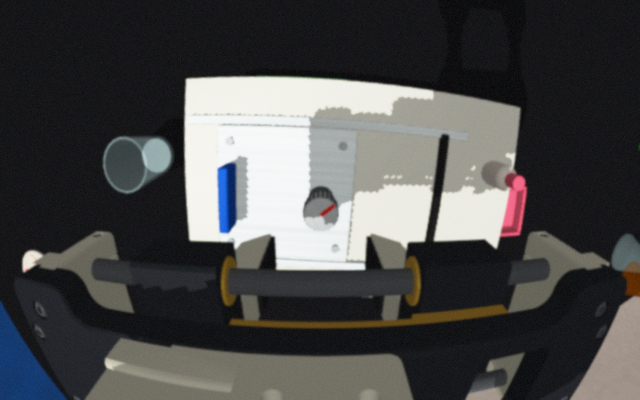

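The side picture shows the screw standing up by itself, with its brass shank visible at about (283,165) in the crop. In the wrist picture the rib is at about (227,198). Next I'll grip the rib.

carry_out --commands '[[[0,0,0],0.055,0.55],[[-0.001,-0.022,0],0,0.55],[[0,-0.022,0],0,0.55],[[0,-0.022,0],0,0.55],[[0,-0.0206,0],0,0.55],[[0,0,0.03],0,0.55],[[0,0,0.03],0,0.55],[[0,0,0.025],0,0.55],[[0,0,0.018],0,0.55],[[0,0,0.0105],0,0.55],[[0,0,0],0,0.55],[[0,0,0],0,0.55]]' --newtons 15

```text
time: 18.95
tool_pos: [0.4738, -0.0983, 0.142]
tool_rot: [-3.141, 0.001, 2.817]
contact_force: [-0.1, -1.0, 0.8]
opening: 0.0501
grip_force: 0.0
```

carry_out --commands '[[[0,0,0],0,0.3],[[0,0,0],0,0.05],[[0,0,0],0,0.05],[[0,0,0],0,0.05],[[0,0,0],0,0.05]]' --newtons 15

```text
time: 19.58
tool_pos: [0.4736, -0.0977, 0.1415]
tool_rot: [3.141, 0.0, 2.816]
contact_force: [0.6, 3.0, 0.9]
opening: 0.0099
grip_force: 15.0
```

carry_out --commands '[[[0,0.005,0],0,0.05],[[0,0.008,0],0,0.05],[[0,0.008,0],0,0.05],[[0,0.008,0],0,0.05],[[0,0,0],0,0.05]]'

```text
time: 20.2
tool_pos: [0.4832, -0.0694, 0.1415]
tool_rot: [3.14, 0.001, 2.817]
contact_force: [1.7, 1.9, 1.9]
opening: 0.0101
grip_force: 15.0
```

carry_out --commands '[[[0,0.008,0],0,0.05],[[0,0.008,0],0,0.05],[[0,0.008,0],0,0.05],[[0,0.006,0],0,0.05],[[0,0.004,0],0,0.05],[[0,0,0],0,0.05]]'

```text
time: 20.95
tool_pos: [0.494, -0.0377, 0.1415]
tool_rot: [3.14, 0.001, 2.817]
contact_force: [3.7, 3.2, 0.6]
opening: 0.01
grip_force: 15.0
```

carry_out --commands '[[[0,0.002,0],0,0.05],[[0,0.001,0],0,0.05],[[0,0,0],0,0.05]]'

```text
time: 21.32
tool_pos: [0.4947, -0.0357, 0.1415]
tool_rot: [-3.142, 0.001, 2.817]
contact_force: [2.8, -3.1, -0.7]
opening: 0.0096
grip_force: 15.0
```

carry_out --commands '[[[0,0.0015,0],0,0.05],[[0,0.001,0],0,0.05],[[0,0,0],0,0.05]]'

```text
time: 21.7
tool_pos: [0.4955, -0.0332, 0.1414]
tool_rot: [3.142, 0.001, 2.817]
contact_force: [3.6, -3.5, 0.9]
opening: 0.01
grip_force: 15.0
```

carry_out --commands '[[[0,0.001,0],0,0.05],[[0,0.0005,0],0,0.05],[[0,0,0],0,0.05]]'

```text
time: 22.08
tool_pos: [0.496, -0.0318, 0.1415]
tool_rot: [3.142, 0.001, 2.817]
contact_force: [4.1, -2.9, 1.0]
opening: 0.0098
grip_force: 15.0
```

carry_out --commands '[[[0,0.0008,0],0,0.05],[[0,0,0],0,0.05]]'

```text
time: 22.32
tool_pos: [0.4962, -0.0314, 0.1415]
tool_rot: [-3.141, 0.001, 2.817]
contact_force: [2.8, -5.3, 0.2]
opening: 0.0098
grip_force: 15.0
```

carry_out --commands '[[[0,0.001,0],0,0.05],[[0,0,0],0,0.05]]'

```text
time: 22.58
tool_pos: [0.4962, -0.0313, 0.1415]
tool_rot: [-3.139, 0.0, 2.817]
contact_force: [1.4, -9.8, 0.6]
opening: 0.0099
grip_force: 15.0
```

The force is up to 10 N and the motion has stopped, so the shield is at its stop. Releasing and retreating.

carry_out --commands '[[[0,0,0],0,0.4],[[0,0,0],0,0.4],[[0,0,0],0,0.4],[[0,0,-0.02],0,0.4],[[0,0,-0.03],0,0.4],[[0,0,-0.03],0,0.4],[[0,-0.03,-0.02],0,0.4],[[0,-0.03,0],0,0.4],[[0,-0.03,0],0,0.4],[[0,0,0],0,0.4],[[0,0,0],0,0.4]]'

```text
time: 23.95
tool_pos: [0.4676, -0.1148, 0.2413]
tool_rot: [3.141, -0.0, 2.817]
contact_force: [-0.2, -0.0, -0.4]
opening: 0.0367
grip_force: 0.0
```

Run:
```python
from h import *
np.set_printoptions(precision=4,suppress=True)
st=robot.observe();w=robot.read_camera('wrist');s=robot.read_camera('side')
print(st['tool_pos'],st['contact_force'])
for p in(w,s):
  for n,z in(('screw_head',.157),('shield_rib',.140)):
    for t in robot.tip_of(p,n)[:1]:print(n,np.round(t['at'],1),t['p'],onz(*ray(p,t['at'],st),z))
a=cv2.resize(s['pixels'][130:310,220:440],(660,540))
save({'pixels':a},'s5.png')
```

```text
[ 0.4676 -0.1148  0.2413] [-0.2087 -0.0473 -0.3741]
screw_head [514.5 215.7] 0.79 [0.5238 0.0475 0.157 ]
shield_rib [424.1 204.6] 0.59 [ 0.4919 -0.0304  0.14  ]
screw_head [336.4 183.5] 0.49 [0.5182 0.0506 0.157 ]
shield_rib [360.2 179. ] 0.8 [ 0.4906 -0.0247  0.14  ]
```

View pics/s5.png

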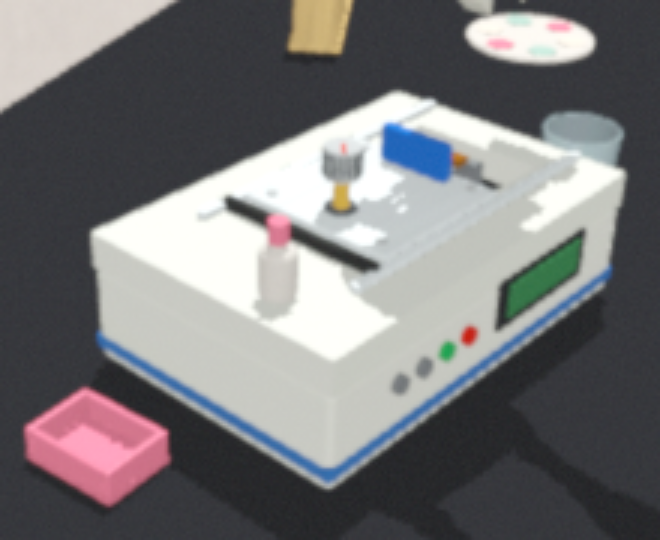

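The picture shows the shield against the black stop, the screw up at about (343,160), the bay open, and the dropper, mould and beaker where they were.

```bash
python3 -c "
from cell import robot
print(robot.hand_in())"
```

```text
the job is handed in; nothing more can be done
None
```

The job is handed in at about 24 s: the screw is wound to its stop and stands up by itself, the shield is fully open against its rubber stop, and the beaker, mould and dropper bottle were not touched.

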